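# Make room in a terminal strip and snap in another block

## Task

On the mounting plate, push the tall power supply along its rail, clear of the three grey terminal blocks it touches, until it bears firmly against the rubber-tipped stop bolt, without forcing it. Then take the blue terminal block from the bench and snap it fully down onto the rail in the gap you have opened. Leave the grey blocks where they are.

Things in the scene. Friction and masses are not known exactly. Their poses are not given: they have to be found in the camera images.
- panel: White mounting plate fixed on the bench, 170 x 295 x 3 mm, with a rail along y. Origin on the bench under the rail's centre line; x across the rail away from the robot, y along it from the grey blocks to the stop, z up. A fixed end clamp, 39 mm high, stands at y = -131 to -121 mm; a wiring duct 33 mm high lies along the far side at x = 61 to 87 mm.
- rail_top (a point): Point in the upper face of the 35 mm wide metal top-hat rail, on its centre line, 13 mm above the panel's origin; axes as the panel's. The rail runs from y = -132 to +147 mm of this point; its flanges are 2.5 mm thick and free underneath at both edges.
- supply: Aluminium-coloured power supply with vents and a black top: 90 mm across the rail (x), 76 mm along it (y), 85 mm high (with its terminals the top is 103 mm over the bench), 0.36 to 0.56 kg. It hooks under the rail: it cannot be lifted off, only slid along, against 1 to 2 N of friction. Origin: middle of its underside, on the rail; axes as the panel's. Too big to grip.
- push_point (a point): Point in the supply's -y face, the one that touches the grey blocks, on its middle line and 68 mm over the bench. The blocks are lower, so the face is bare from 53 mm over the bench upwards and can be pushed there, along +y, by fingers that reach down over the blocks without touching them. Axes as the supply's. Pushed here it slides straight.
- stop: Steel bracket bolted astride the rail, 64 mm wide (x), 6 mm thick, 92 mm high. Origin: on the plate, in its face that looks at the supply (-y). From that face a bolt with a black rubber buffer, 19 mm across, sticks out towards the supply, 68 mm above the origin, by 10 to 40 mm: a setting that is not measured. The rubber yields 1 mm per 5 N. Firm is 5 N or more, kept for a moment; 15 N is forcing it.
- block_1_mid (a point): Grey terminal block next to the end clamp: 56 mm across the rail, 18 mm along it, top 53 mm over the bench, upper half narrower (40 mm). Loose on the rail: it is easily shoved or dragged along. Point: its centre, 25 mm above its feet. Axes as the panel's.
- block_2_mid (a point): The middle grey terminal block, like the first.
- block_3_mid (a point): The grey terminal block that touches the supply, like the first.
- spare_mid (a point): Blue terminal block standing on the bench, 70 g, 18 mm thick (y), 49 mm high. Lower part 56 mm long (x); the top 20 mm are 40 mm long: grip it there, across these 40 mm (along x). Point: its centre, 25 mm above its feet. On the rail its x lies across the rail, either way round. Fully down, this point is 15.8 mm above the rail's upper face; before it snaps it stands about 7 mm higher.
- spare_feet (a point): Middle of the blue block's underside, level with the ends of its two feet, which stand 39 mm apart inside and straddle the rail. On each foot a small black sprung nose must be pressed past the rail's edge, with about 8 to 18 N downwards in all, and clicks in under it; fully down, this point is 9.2 mm below the rail's upper face. Axes as the block's.

How it is judged (in metres and radians):
On the way, in this order (a step that is already met when the one before it is completed fails the run):
1. the power supply has been slid at least 30 mm clear of the grey blocks (y of supply in the frame of panel above 0.001 m), for 0.1 s.
2. the power supply bears on the stop with at least 5 N for 0.3 s (contact force between supply and stop above 5 N), for 0.3 s.
At the end, for the whole second after the job is handed in: Blue block snapped fully down on the rail between the grey blocks and the supply (height within 2 mm, within 4 mm across the rail, upright and square within 5 degrees); supply flat on the rail and still at the stop end, its centre at most 81.5 mm from the bracket face (y of supply in the frame of stop above -0.0815 m and angle between supply's own z axis and vertical below 0.06 rad and z of spare_mid in the frame of panel between 0.0265 and 0.0306 m and x of spare_mid in the frame of panel between -0.004 and 0.004 m and y of spare_mid in the frame of panel above -0.06 m and y of spare_mid in the frame of supply below -0.04 m and angle between the y axis of spare_mid and the y axis of panel, either way round below 0.12 rad and angle between spare_mid's own z axis and vertical below 0.08 rad); the robot touches nothing.
It fails at once if the power supply is forced against the stop with more than 15 N (contact force between supply and stop above 15 N).
It fails at once if a grey block is moved more than 4 mm (distance of any of block_1_mid, block_2_mid, block_3_mid from where it was at the start of the episode above 0.004 m).
It also fails if it takes over 64 s, if anything falls off the work surface, if the arm or the gripper's body presses on something with over 40 N, if the wrist force passes 120 N, or if a joint passes its speed limit or range.

## Robot

A 6-joint arm with a two-finger parallel gripper is mounted at the origin on a cart in front of the work surface, level with it; the furniture and walls round the work are solid. World frame = base frame: x ahead of the robot, y to its left, z up, the work surface at z = 0. Lengths are in mm, angles in rad, forces in N, time in s.
With the tool pointing down it reaches from about 350 to 1000 mm from the base axis. Payload 7.1 kg.
Tool frame: the origin (TCP) lies between the finger pads; the fingertips stand 8 mm ahead of it and the grasp point (between the pads) lies 11 mm behind it; x points along the fingers, y is the direction in which the jaws open and shut, and the axes are right-handed (so a half turn about x gives the same grasp; the last joint's range is limited). The gripper opens to 85 mm and grips with 20 to 120 N. Pads are 22 mm wide; open, the fingers measure 114 mm over their backs; the gripper's body (76 mm by 85 mm) begins 54 mm behind the grasp point. The pads swing forward as they close: fully open they stand 13 mm farther back than shut.
Start: joints at [1.324, 0.423, 1.63, -0, 1.089, -0.019], TCP at [141.116, 608.844, 239.319] pointing down, gripper open.
Joint ranges: [-3, 3], [-0.9, 2.11], [0.09, 2.58], [-1.31, 4.45], [0.11, 2.69], [-2.54, 2.54]. Speed limits (rad/s): [2.39, 2.39, 3.01, 3.14, 3.14, 3.14].

## Interface

Orientations are given as a unit quaternion [w, x, y, z].
In Python, from cell import robot, optics gives the robot as it stands. The module is installed in compiled form; this text tells all that it offers. Calls block until the motion is done:
- robot.move_to(position, orientation): joint-space move of the TCP to a pose.
- robot.servo_line(position, orientation=None, velocity=150): straight line of the TCP; orientation=None keeps the orientation; velocity is the mean speed in mm/s.
- robot.goto_joints(angles): joint-space move.
- robot.gripper_to(opening, strength=None): finger opening in mm; strength is the grip in N (None keeps the last); returns when the fingers have stopped.
- robot.dwell(seconds).
- robot.ik(position, orientation): joint angles nearest the present ones, or None.
- robot.observe(): the state.
- optics.get_image(name): name is "side" or "top" or "wrist"; returns a dict with "pixels" (384x512x3 uint8, blue, green, red), "z_map" (384x512 float32, mm along the optical axis (not along the pixel's ray), 0 where there is no reading), "K" (3x3 intrinsics, pixels), "extrinsics" (4x4, takes a point from world to camera coordinates). Camera axes: x right, y down, z forward; pixel columns grow to the right and rows downward; lengths in mm; the calibration is good to about 2 mm. A picture is of the moment at which its call begins.
A pose or a line that the arm cannot do raises robot.Unreachable and nothing moves.
- robot.finish_job(): hands the job in, once; it reports no verdict.
The state is a dict: "clock": time; "joint_positions": joint angles; "joint_vel": joint speeds; "tau": joint torques, N m; "ee_pos": TCP position; "ee_rot": TCP orientation; "wrist_force": force on the tool from outside, world axes, zero at the start; "ft_torque": the same for the moment, N m; "grip_width": finger opening in mm.
Only numpy, scipy, OpenCV 4.12 (cv2) and the standard library are available. Lean on these libraries where they do the work, as an engineer would, in place of code of your own. Each camera call takes 0.05 s, during which the arm holds its last target. There are 200 camera calls.

## Working session

There is one attempt and no reset: what is moved stays moved. The work goes in short steps, each a Python script; the robot and the scene stay as the last script left them, time stands still between calls to the robot, and variables do not carry over. Pictures are saved under pics/ and viewed, on a budget of 10 in all, crops included, one or two more only if the job needs it, and the job is handed in when it is done.

```bash
mkdir -p pics && cat > h.py <<'E'
import numpy as np, cv2
from cell import robot, optics
def grab(n):
    d=optics.get_image(n); np.savez(f'{n}.npz',**d); return d
def cloud(d):
    z=d['z_map'].astype(float); K=d['K']; v,u=np.indices(z.shape)
    P=np.stack([(u-K[0,2])/K[0,0]*z,(v-K[1,2])/K[1,1]*z,z],-1)
    T=np.linalg.inv(d['extrinsics']); W=P@T[:3,:3].T+T[:3,3]; W[z<=0]=np.nan; return W
E
python3 - <<'E'
from h import *
for n in ('side','top'):
    d=grab(n); cv2.imwrite(f'pics/{n}0.png',d['pixels']); print(n,d['K'].tolist(),np.round(d['extrinsics'],3).tolist(), (d['z_map']>0).mean())
o=robot.observe(); print({k:np.round(v,3).tolist() for k,v in o.items()})
E
```

```text
side [[460.3186364553264, 0.0, 259.92843788655927], [0.0, 460.3186364553264, 200.26325430069716], [0.0, 0.0, 1.0]] [[0.977, -0.214, -0.019, -485.719], [-0.14, -0.565, -0.813, 246.652], [0.163, 0.797, -0.582, 728.21], [0.0, 0.0, 0.0, 1.0]] 0.9961191813151041
top [[382.3744597273441, 0.0, 261.1634735928868], [0.0, 382.3744597273441, 191.45174794710707], [0.0, 0.0, 1.0]] [[0.014, -1.0, -0.022, 225.919], [-0.99, -0.011, -0.139, 547.618], [0.139, 0.023, -0.99, 874.531], [0.0, 0.0, 0.0, 1.0]] 0.995880126953125
{'clock': 0.1, 'joint_positions': [1.324, 0.424, 1.631, 0.0, 1.089, -0.019], 'joint_vel': [-0.001, 0.0, -0.003, -0.0, -0.001, 0.001], 'tau': [-0.0, -55.842, -28.244, -0.0, 0.003, -0.0], 'ee_pos': [141.016, 608.402, 238.598], 'ee_rot': [0.702, 0.08, 0.703, -0.081], 'wrist_force': [-0.128, -0.351, 0.294], 'ft_torque': [0.019, 0.011, -0.057], 'grip_width': 85.441}
```

View pics/side0.png

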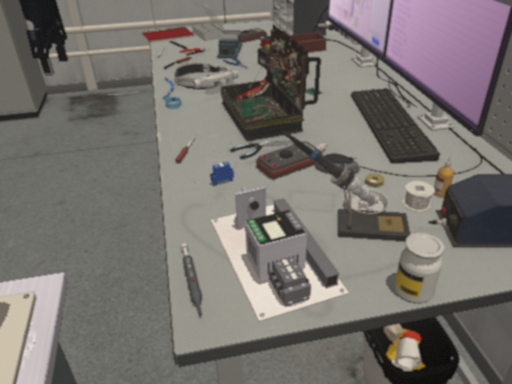

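View pics/top0.png

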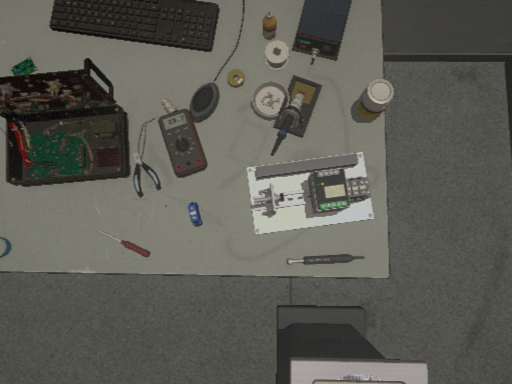

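The side view shows the blue block at about (222,174) and the panel with the supply at (275,250). In the top view the blue block is at (195,213) and the panel is centred near (310,193), with the stop on the left (+y) and the grey blocks at (358,187). I'll take coarse positions from depth next.

```bash
python3 - <<'E'
from h import *
d=dict(np.load('top.npz')); W=cloud(d); hsv=cv2.cvtColor(d['pixels'],cv2.COLOR_BGR2HSV)
def rays(d,uv,z):
    K=d['K'];E=d['extrinsics'];R=E[:3,:3];t=E[:3,3];c=-R.T@t
    uv=np.asarray(uv,float).reshape(-1,2)
    r=np.c_[(uv[:,0]-K[0,2])/K[0,0],(uv[:,1]-K[1,2])/K[1,1],np.ones(len(uv))]@R
    return c+r*((z-c[2])/r[:,2])[:,None]
# blue
m=cv2.inRange(hsv,(105,110,50),(130,255,255)); m[:, :150]=0; m[:190]=0;m[240:]=0;m[:,240:]=0
p=W[m>0]; print('blue',m.astype(bool).sum(),np.nanpercentile(p,[5,50,95],axis=0).round(1).tolist())
t=p[p[:,2]>40]; print(len(t)); print('bluetop',cv2.minAreaRect(t[:,:2].astype(np.float32)))
# panel
m=cv2.inRange(hsv,(0,0,150),(180,45,255)); m[:140]=0;m[245:]=0;m[:,:235]=0;m[:,385:]=0
c=max(cv2.findContours(m,0,2)[0],key=cv2.contourArea); h=cv2.convexHull(c)[:,0]
q=rays(d,h,3)[:,:2].astype(np.float32); print('panel',cv2.minAreaRect(q),cv2.boxPoints(cv2.minAreaRect(q)).round(1).tolist())
roi=np.zeros(m.shape,bool); roi[140:245,240:380]=1
for lo,hi in ((94,110),(80,93.5),(47,58)):
    s=roi&(W[...,2]>lo)&(W[...,2]<hi); P=W[s]; print(lo,len(P),np.percentile(P,[2,50,98],axis=0).round(1).tolist())
E
```

```text
blue 93 [[470.7, 380.2, 28.0], [491.8, 390.6, 48.3], [514.1, 402.9, 52.0]]
72
bluetop ((491.37548828125, 392.4356994628906), (39.58047103881836, 17.16783332824707), 14.768877029418945)
panel ((549.3619384765625, 114.46190643310547), (169.1849822998047, 296.005615234375), 8.35322093963623) [[444.20001220703125, 248.60000610351562], [487.20001220703125, -44.29999923706055], [654.5999755859375, -19.700000762939453], [611.5999755859375, 273.20001220703125]]
94 1412 [[499.4, 38.7, 95.0], [542.1, 77.9, 99.3], [587.0, 204.6, 104.5]]
80 68 [[494.4, 42.8, 80.4], [524.7, 116.0, 86.4], [576.4, 211.6, 93.4]]
47 345 [[500.8, -13.8, 48.8], [553.4, 9.8, 53.2], [574.8, 115.4, 56.9]]
```

```bash
cat >> h.py <<'E'
from scipy.spatial.transform import Rotation as Rn
def rays(d,uv,z):
    K=d['K'];R=d['extrinsics'][:3,:3];c=-R.T@d['extrinsics'][:3,3]
    uv=np.asarray(uv,float).reshape(-1,2)
    r=np.c_[(uv[:,0]-K[0,2])/K[0,0],(uv[:,1]-K[1,2])/K[1,1],np.ones(len(uv))]@R
    return c+r*((z-c[2])/r[:,2])[:,None]
def q(yaw):  # tool down, tool y at angle yaw (deg) from world x
    a=np.radians(yaw); X=np.array([0,0,-1.]); Y=np.array([np.cos(a),np.sin(a),0])
    v=Rn.from_matrix(np.c_[X,Y,np.cross(X,Y)]).as_quat(); return v[[3,0,1,2]].tolist()
E
python3 - <<'E'
from h import *
for yaw,p in ((14.8,[480,392,300]),(8.35,[545,75,330])):
    for y in (yaw,yaw+180): print(np.round(robot.ik(p,q(y)),2))
robot.move_to([480,392,300],q(14.8)); d=grab('wrist'); np.savez('wb.npz',**d); cv2.imwrite('pics/wb.png',d['pixels'])
robot.move_to([545,75,330],q(8.35)); d=grab('wrist'); np.savez('wp.npz',**d); cv2.imwrite('pics/wp.png',d['pixels'])
print(robot.observe()['clock'],robot.observe()['ee_pos'])
a=cv2.imread('pics/wb.png');b=cv2.imread('pics/wp.png'); cv2.imwrite('pics/both.png',cv2.resize(np.vstack([a,b])[:, :],(400,600)) )
print(np.linalg.inv(d['extrinsics']).round(2).tolist(),d['K'][0,0])
E
```

```text
[ 0.67  0.35  1.59 -0.    1.2   0.41]Traceback (most recent call last):
  File "<stdin>", line 3, in <module>
    return _wrapfunc(a, 'round', decimals=decimals, out=out)
    return _wrapit(obj, method, *args, **kwds)
    result = getattr(arr, method)(*args, **kwds)
TypeError: unsupported operand type(s) for *: 'NoneType' and 'float'
```

```bash
python3 - <<'E'
from h import *
robot.move_to([480,392,300],q(14.8)); d=grab('wrist'); np.savez('wb.npz',**d); cv2.imwrite('pics/wb.png',d['pixels'])
robot.move_to([545,75,330],q(8.35)); d=grab('wrist'); np.savez('wp.npz',**d); cv2.imwrite('pics/wp.png',d['pixels'])
print(robot.observe()['clock'],robot.observe()['ee_pos'])
print(np.linalg.inv(d['extrinsics']).round(2).tolist(),d['K'][0,0])
E
```

```text
2.9417 [544.98776534  76.17848879 329.84491016]
[[0.99, 0.14, 0.04, 534.66], [0.15, -0.94, -0.3, 154.08], [-0.0, 0.31, -0.95, 464.01], [0.0, 0.0, 0.0, 1.0]] 269.46083600014254
```

View pics/wp.png

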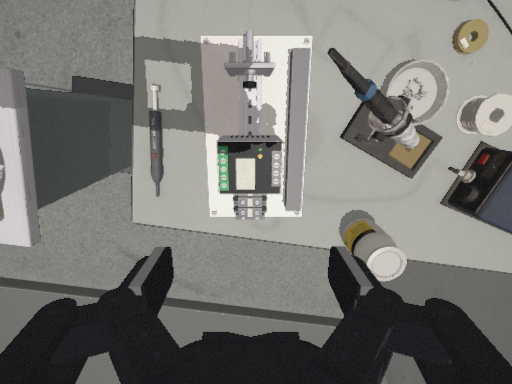

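View pics/wb.png

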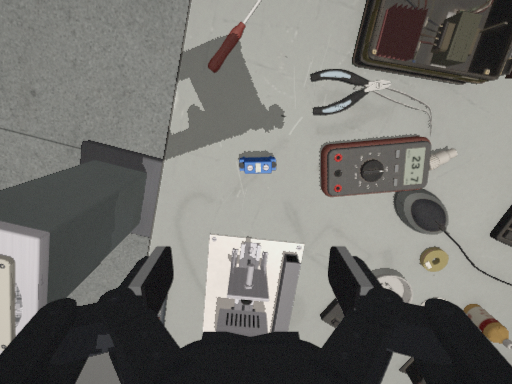

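The wp view shows the stop bracket at (250,67), the buffer at (250,85), the supply at (249,165), and the grey blocks at (250,207) next to its lower edge. The wb view shows the blue block at (257,165), standing upright and unobstructed. Next is a closer view of the panel and the blocks from z=150.

```bash
python3 - <<'E'
from h import *
d=dict(np.load('wp.npz')); W=cloud(d); hsv=cv2.cvtColor(d['pixels'],cv2.COLOR_BGR2HSV)
m=cv2.inRange(hsv,(0,0,165),(180,40,255)); m[:30]=0;m[225:]=0;m[:,:195]=0;m[:,320:]=0
c=np.vstack([k for k in cv2.findContours(m,0,1)[0] if len(k)>5]); r=cv2.minAreaRect(rays(d,c,3)[:,:2].astype(np.float32)); print('panel',r,cv2.boxPoints(r).round(1).tolist())
d=dict(np.load('wb.npz')); W=cloud(d); hsv=cv2.cvtColor(d['pixels'],cv2.COLOR_BGR2HSV)
m=cv2.inRange(hsv,(100,110,50),(130,255,255));m[:140]=0;m[190:]=0;m[:,:230]=0;m[:,285:]=0
P=W[m>0]; print('blue',np.nanpercentile(P,[3,50,97],axis=0).round(1).tolist()); t=P[P[:,2]>44]; print(len(t),cv2.minAreaRect(t[:,:2].astype(np.float32)))
robot.move_to([558,15,150],q(8.3)); d=grab('wrist'); np.savez('wg.npz',**d); cv2.imwrite('pics/wg.png',d['pixels']); print(robot.observe()['ee_pos'],robot.observe()['clock'])
E
```

```text
panel ((553.479736328125, 111.64988708496094), (230.54132080078125, 316.0948486328125), 8.414473533630371) [[416.29998779296875, 251.10000610351562], [462.6000061035156, -61.599998474121094], [690.5999755859375, -27.799999237060547], [644.4000244140625, 284.8999938964844]]
blue [[466.4, 383.6, 12.2], [489.4, 398.8, 46.6], [512.9, 408.3, 49.9]]
191 ((490.68548583984375, 394.6328125), (39.36936569213867, 17.0548038482666), 15.914950370788574)
[559.50684752  15.7446916  151.60846345] 3.775
```

View pics/wg.png

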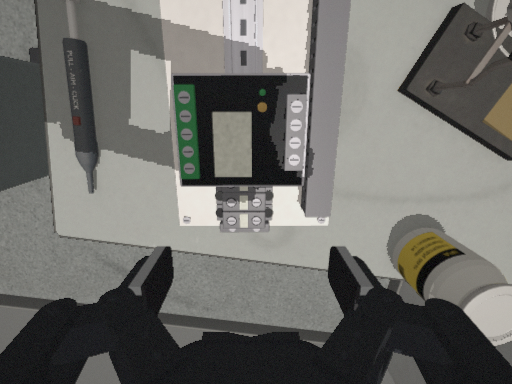

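wg shows the two visible grey block tops at about (245,200) and (245,220), with block 3 partly hidden behind the supply edge at row 187. The supply's near top edge runs from (182,187) to (303,187).

```bash
cat >> h.py <<'E'
def rot(P,yaw):
    a=np.radians(yaw); c,s=np.cos(a),np.sin(a); return np.stack([P[...,0]*c+P[...,1]*s,-P[...,0]*s+P[...,1]*c,P[...,2]],-1)
E
python3 - <<'E'
from h import *
d=dict(np.load('wg.npz')); W=cloud(d); U=rot(W,8.4)
hsv=cv2.cvtColor(d['pixels'],cv2.COLOR_BGR2HSV)
print('panel yaw edges:')
m=cv2.inRange(hsv,(0,0,165),(180,40,255)); 
# left plate edge: rows 190..222
for name,rows,cols in (('left',range(190,215),(165,200)),('rail',range(5,60,5),(215,270))):
    g=cv2.GaussianBlur(cv2.cvtColor(d['pixels'],6),(3,3),0).astype(float)
    if name=='left':
        e=[(cols[0]+np.argmax(np.diff(g[r,cols[0]:cols[1]]))+.5,r) for r in rows]
        p=rays(d,e,3); L=np.polyfit(p[:,1],p[:,0],1); print(name,L,rot(p,8.4)[:,0].round(1).tolist())
def rng(s,n):
    P=U[s]; print(n,len(P),'x',np.percentile(P[:,0],[1,3,50,97,99]).round(1),'y',np.percentile(P[:,1],[1,3,50,97,99]).round(1),'z',np.median(P[:,2]).round(1))
r=np.zeros(m.shape,bool); r[182:240,205:285]=1
rng(r&(abs(U[...,2]-53)<2.5),'blocktop')
r2=np.zeros(m.shape,bool); r2[65:195,165:315]=1
s=r2&(U[...,2]>80); rng(s&(abs(U[...,2]-88)<3),'sup88'); rng(s&(U[...,2]>97),'sup terminals')
print(np.histogram(U[s][:,2],bins=range(78,112,2)))
print(cv2.minAreaRect(W[s&(U[...,2]<104)][:,:2].astype(np.float32)))
t=W[r&(abs(U[...,2]-53)<2.5)][:,:2].astype(np.float32); print('blk rect',cv2.minAreaRect(t))
r3=np.zeros(m.shape,bool); r3[0:60,200:290]=1
s=r3&(abs(U[...,2]-13)<2.5)
for row in range(4,60,8):
    x=U[row][s[row]]; print(row,x[:,0].min().round(1),x[:,0].max().round(1),x[:,2].mean().round(1),x[:,1].mean().round(1))
d=dict(np.load('wp.npz')); W=cloud(d); U=rot(W,8.4); r=np.zeros(m.shape,bool); r[30:135,215:285]=1
s=r&(U[...,2]>62); rng(s,'stop'); 
for lo in range(60,100,4):
  k=r&(U[...,2]>lo)&(U[...,2]<lo+4); 
  if k.sum()>3: rng(k,lo)
E
```

```text
panel yaw edges:
left [-1.54431004e-01  4.81077127e+02] [476.2, 476.1, 476.0, 475.9, 475.8, 475.7, 475.6, 475.5, 476.5, 476.4, 476.3, 476.2, 476.1, 476.0, 475.9, 475.8, 475.7, 475.6, 475.5, 476.5, 476.4, 476.3, 476.2, 476.1, 476.0]
blocktop 1780 x [531.  531.9 550.1 569.2 570. ] y [-93.8 -92.9 -72.9 -54.3 -53.5] z 52.6Traceback (most recent call last):
  File "<stdin>", line 17, in <module>
  File "<stdin>", line 13, in rng
    return _quantile_unchecked(
        a, q, axis, out, overwrite_input, method, keepdims, weights)
    return _ureduce(a,
                    func=_quantile_ureduce_func,
    ...<5 lines>...
                    overwrite_input=overwrite_input,
                    method=method)
    r = func(a, **kwargs)
    result = _quantile(arr,
                       quantiles=q,
    ...<2 lines>...
                       out=out,
                       weights=wgt)
    slices_having_nans = np.isnan(arr[-1, ...])
                                  ~~~^^^^^^^^^
IndexError: index -1 is out of bounds for axis 0 with size 0
```

```bash
python3 - <<'E'
from h import *
d=dict(np.load('wg.npz')); W=cloud(d); U=rot(W,8.4)
def rng(s,n):
    P=U[s]
    if len(P)>3: print(n,len(P),'x',np.percentile(P[:,0],[1,3,50,97,99]).round(1),'y',np.percentile(P[:,1],[1,3,50,97,99]).round(1),'z',np.median(P[:,2]).round(1))
r=np.zeros((384,512),bool); r[182:240,205:285]=1
t=W[r&(abs(U[...,2]-53)<2.5)][:,:2].astype(np.float32); print('blk rect',cv2.minAreaRect(t))
r2=np.zeros(r.shape,bool); r2[65:195,165:315]=1
for lo in range(82,110,4): rng(r2&(U[...,2]>lo)&(U[...,2]<=lo+4),lo)
P=W[r2&(U[...,2]>92)]; print('sup rect',cv2.minAreaRect(P[:,:2].astype(np.float32)))
for row in range(4,60,8):
    k=np.zeros(r.shape,bool); k[row,200:290]=1; x=U[k&(abs(U[...,2]-13)<2)]; 
    if len(x): print(row,x[:,0].min().round(1),x[:,0].max().round(1),x[:,2].mean().round(1),x[:,1].mean().round(1))
d=dict(np.load('wp.npz')); W=cloud(d); U=rot(W,8.4); r=np.zeros(r.shape,bool); r[30:135,215:285]=1
for lo in range(52,104,6): rng(r&(U[...,2]>lo)&(U[...,2]<=lo+6),('stop',lo))
E
```

```text
blk rect ((555.1949462890625, 7.454322814941406), (39.80561447143555, 41.3919677734375), 9.198680877685547)
94 3225 x [505.8 506.3 555.  594.5 594.9] y [-40.2 -40.    5.8  34.7  34.9] z 97.6
98 9878 x [508.6 510.8 550.1 590.2 592.2] y [-38.4 -36.8   0.1  31.7  32.8] z 98.8
102 1864 x [508.5 509.1 519.8 591.4 592.1] y [-31.4 -28.7  -0.9  24.3  26.7] z 102.5
sup rect ((544.7269287109375, 77.69094848632812), (90.25572204589844, 75.56619262695312), 8.425620079040527)
4 533.3 566.9 12.6 99.2
12 533.1 567.0 12.5 93.3
20 532.8 567.1 12.3 87.3
28 533.5 567.2 12.4 81.1
36 533.3 567.2 12.6 74.8
44 534.1 567.3 12.6 68.5
52 532.9 567.4 12.6 62.1
('stop', 52) 22 x [522.  522.6 540.5 578.  578.6] y [123.8 123.8 124.  124.1 124.1] z 53.1
('stop', 58) 32 x [520.1 521.  551.  579.7 580.5] y [123.9 123.9 124.  124.2 124.3] z 62.8
('stop', 64) 11 x [527.1 530.9 549.6 556.1 556.3] y [102.1 102.1 102.3 117.4 121.7] z 66.7
('stop', 70) 352 x [523.7 533.2 550.4 567.6 576.8] y [104.4 106.7 141.8 168.5 169.7] z 74.0
('stop', 76) 187 x [522.3 529.2 549.7 569.7 574.9] y [102.5 102.6 122.1 160.  164.2] z 78.5
('stop', 82) 16 x [524.7 526.2 555.5 578.3 579.1] y [123.9 123.9 124.  124.  124. ] z 82.5
('stop', 88) 127 x [518.8 520.5 554.8 581.  582.2] y [123.9 123.9 124.9 129.4 129.5] z 93.1
('stop', 94) 180 x [518.7 520.  549.1 577.9 580.9] y [124.5 124.6 126.9 129.2 129.3] z 94.7
```

Rail centre line: u≈550.2 at yaw 8.4°. The supply's −y face is at v≈−40.2 and its front at 35. The buffer tip is at v≈102, so travel is about 67 mm. Now the push.

```bash
cat >> h.py <<'E'
YAW=8.4; _a=np.radians(YAW); PX=np.array([np.cos(_a),np.sin(_a),0]); PY=np.array([-np.sin(_a),np.cos(_a),0])
def wp(u,v,z): return (PX*u+PY*v+[0,0,z]).tolist()
def st():
    o=robot.observe(); p=rot(np.array(o['ee_pos']),YAW); f=rot(np.array(o['wrist_force']),YAW); return p,f,o
E
python3 - <<'E'
from h import *
Q=q(YAW)
robot.gripper_to(0)
robot.move_to(wp(550.3,-66,110),Q); robot.servo_line(wp(550.3,-66,68),Q,velocity=80); robot.dwell(.3)
p,f0,o=st(); print('start',p.round(1),f0.round(2),o['clock'])
v=-66.; con=None; step=1.
while v<32:
    v+=step; robot.servo_line(wp(550.3,v,68),Q,velocity=25)
    p,f,o=st(); F=-(f-f0)[1]
    if F>6: break
    if con is None and F>.8: con=v; print('contact',v,p.round(1),F.round(2))
    if v>8: step=.5
print('hit',v,p.round(1),F.round(2),o['clock'])
while v<34:
    robot.dwell(.1); p,f,o=st(); F=-(f-f0)[1]; print(round(v,2),p.round(2),F.round(2),(f-f0).round(1))
    if F>9: break
    v+=.25; robot.servo_line(wp(550.3,v,68),Q,velocity=10)
for _ in range(4): robot.dwell(.15); p,f,o=st(); print('hold',-(f-f0)[1].round(2),o['clock'])
E
```

```text
start [550.6 -66.   68.4] [-0.06 -1.12 -0.51] 5.8
contact 17.0 [550.3  16.8  68. ] 3.43
hit 18.0 [550.4  17.4  68. ] 7.35 29.05
18.0 [550.36  17.39  68.01] 5.91 [-0.1 -5.9  1.4]
18.25 [550.35  17.47  68.01] 7.04 [-0.2 -7.   0.1]
18.5 [550.35  17.63  68.04] 7.85 [ 0.  -7.8  0.6]
18.75 [550.38  17.76  68.05] 9.31 [-0.8 -9.3  1.7]
hold 9.64 30.35
hold 8.9 30.5
hold 8.77 30.65
hold 8.98 30.8
```

The supply bears on the stop at about 9 N and was held there. Next I retreat and fetch the blue block, re-measuring it from a hover in the same script.

```bash
cat >> h.py <<'E'
def blue(d,zmin):
    W=cloud(d); hsv=cv2.cvtColor(d['pixels'],cv2.COLOR_BGR2HSV)
    m=cv2.inRange(hsv,(100,110,40),(130,255,255)); n,l,s,_=cv2.connectedComponentsWithStats(cv2.dilate(m,np.ones((5,5))))
    k=1+np.argmax(s[1:,4]); P=W[(l==k)]; P=P[P[:,2]>zmin]; return P
E
python3 - <<'E'
from h import *
robot.servo_line(wp(550.3,-5,68),q(YAW),velocity=60); robot.servo_line(wp(550.3,-5,150),velocity=200)
print(st()[2]['clock'])
robot.move_to([491,394,130],q(15.4)); robot.gripper_to(64,90); robot.dwell(.1)
d=grab('wrist'); P=blue(d,44); P=P[P[:,2]<56]; r=cv2.minAreaRect(P[:,:2].astype(np.float32)); print(len(P),r,np.median(P[:,2]),st()[2]['clock'])
cv2.imwrite('pics/hover.png',d['pixels'])
E
```

```text
31.9083
862 ((490.9015808105469, 394.587890625), (39.67586135864258, 17.985300064086914), 15.140667915344238) 48.72556479605758 33.9083
```

```bash
python3 - <<'E'
from h import *
Q=q(15.14)
robot.move_to([490.9,394.6,70],Q); robot.servo_line([490.9,394.6,38],Q,velocity=60)
robot.gripper_to(36,90); robot.dwell(.1); p,f,o=st(); print('grip',o['grip_width'],o['ee_pos'],f.round(1))
robot.servo_line([490.9,394.6,165],Q,velocity=200)
robot.move_to(wp(550.3,-8,165),q(YAW)); robot.dwell(.3)
d=grab('wrist'); np.savez('wh.npz',**d); cv2.imwrite('pics/wh.png',d['pixels'])
p,f,o=st(); print(p,f.round(1),o['grip_width'],o['clock'])
E
```

```text
grip 37.808037768010614 [491.14684385 394.77771572  38.82765733] [-1.4 -0.8  6. ]
[550.40184427  -7.38395364 164.9862153 ] [ 0.5 -0.1 -0. ] 37.806788982712796 37.775
```

View pics/wh.png

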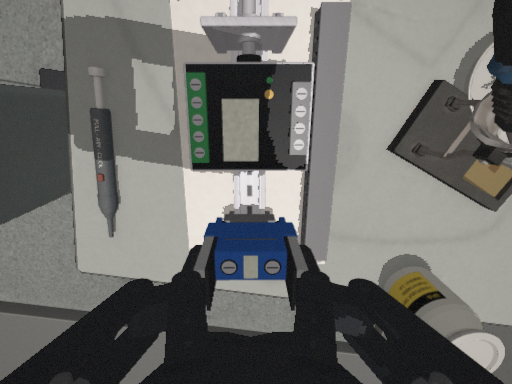

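wh shows the blue block held squarely, with its front top edge from (212,222) to (293,222). The rail below the supply is at (249,190), and the supply touches the buffer at (249,60).

```bash
python3 - <<'E'
from h import *
d=dict(np.load('wh.npz')); W=cloud(d); U=rot(W,YAW); hsv=cv2.cvtColor(d['pixels'],cv2.COLOR_BGR2HSV)
m=(cv2.inRange(hsv,(100,110,40),(130,255,255))>0); m[:210]=0
P=U[m]; P=P[np.isfinite(P[:,2])]; print(np.percentile(P,[2,50,98],axis=0).round(1).tolist())
for zlo in range(130,182,5):
    k=P[(P[:,2]>zlo)&(P[:,2]<=zlo+5)]
    if len(k)>8: print(zlo,len(k),k[:,0].min().round(1),k[:,0].max().round(1),((k[:,0].min()+k[:,0].max())/2).round(1),k[:,1].min().round(1),k[:,1].max().round(1))
for row in range(174,206,4):
    k=np.zeros(m.shape,bool); k[row,215:285]=1; x=U[k&(abs(U[...,2]-13)<2)]
    if len(x): print('rail',row,x[:,0].min().round(1),x[:,0].max().round(1),x[:,1].mean().round(1))
f=np.isfinite(P[:,2]); t=P[P[:,2]>172]; print(cv2.minAreaRect(t[:,:2].astype(np.float32)))
# front face normal
k=P[(P[:,2]<168)&(P[:,2]>150)]; A=np.c_[k[:,0],k[:,2],np.ones(len(k))]; print('face fit',np.linalg.lstsq(A,k[:,1],rcond=None)[0])
r=np.zeros(m.shape,bool); r[60:172,180:318]=1; S=U[r&(U[...,2]>92)]; print('supply',np.percentile(S,[.5,99.5],axis=0).round(1).tolist())
E
```

```text
[[527.7, -14.5, 134.7], [551.4, 1.0, 166.5], [575.1, 1.8, 175.7]]
130 34 528.8 573.9 551.3 -1.1 1.5
135 176 524.3 578.0 551.2 0.2 2.2
140 275 524.4 578.4 551.4 0.2 1.9
145 296 524.3 578.3 551.3 0.4 1.9
150 347 524.1 578.8 551.4 -0.6 2.3
155 244 525.6 577.9 551.7 0.6 2.9
160 249 531.0 571.7 551.4 0.5 3.7
165 310 532.7 570.7 551.7 0.4 2.5
170 1118 532.5 570.8 551.7 -15.9 2.7
175 426 532.6 570.6 551.6 -15.0 1.7
rail 174 533.8 567.6 4.7
rail 178 533.7 567.7 0.2
rail 182 533.7 567.7 -4.4
rail 186 533.7 567.8 -8.9
rail 190 533.5 566.8 -13.5
rail 194 533.5 566.9 -18.1
rail 198 533.4 567.0 -22.8
rail 202 533.2 567.0 -27.6
((551.6644287109375, -6.666816711425781), (38.133216857910156, 18.13688087463379), 0.5756586194038391)
face fit [ 0.00457991  0.00501143 -2.1105332 ]
supply [[506.1, 27.6, 96.2], [594.7, 102.2, 103.5]]
```

Blue reads 1 mm off in x relative to the TCP, so the camera may be biased. I'll lower to just above the rail at v=−22 and compare again at nearly equal depth.

```bash
python3 - <<'E'
from h import *
robot.servo_line(wp(549.5,-22,130),q(YAW),velocity=100); robot.servo_line(wp(549.5,-22,60),velocity=90); robot.dwell(.2)
d=grab('wrist'); np.savez('wl.npz',**d); cv2.imwrite('pics/wl.png',d['pixels']); p,f,o=st(); print(p.round(2),f.round(1),o['clock'])
U=rot(cloud(d),YAW); hsv=cv2.cvtColor(d['pixels'],cv2.COLOR_BGR2HSV)
m=(cv2.inRange(hsv,(100,110,40),(130,255,255))>0); m[:190]=0; P=U[m]
for zlo in range(20,80,6):
    k=P[(P[:,2]>zlo)&(P[:,2]<=zlo+6)]
    if len(k)>8: print(zlo,len(k),k[:,0].min().round(1),k[:,0].max().round(1),((k[:,0].min()+k[:,0].max())/2).round(2),k[:,1].max().round(1))
for row in range(160,235,4):
    k=np.zeros(m.shape,bool); k[row,205:295]=1; x=U[k&(abs(U[...,2]-12.6)<1.5)]
    if len(x)>10: print('rail',row,x[:,0].min().round(1),x[:,0].max().round(1),x[:,1].mean().round(1))
E
```

```text
[549.89 -22.03  60.53] [-0.2 -0.1 -1.1] 39.475
20 32 528.3 573.5 550.89 -13.4
26 38 527.3 573.9 550.59 -13.4
32 300 523.7 577.8 550.77 -13.0
38 352 523.7 577.7 550.71 -12.8
44 385 523.7 577.9 550.79 -12.9
50 304 523.8 578.0 550.94 -11.9
56 334 530.7 571.3 551.0 -10.9
62 378 532.2 570.3 551.21 -12.0
68 1400 532.1 570.3 551.19 -11.7
rail 192 533.3 567.2 1.1
rail 196 533.2 567.2 -1.7
rail 200 533.1 567.4 -4.8
rail 204 533.0 567.4 -7.8
rail 208 533.7 567.5 -10.9
rail 212 533.6 567.6 -13.9
rail 216 533.5 567.7 -17.0
rail 220 533.5 567.0 -20.2
```

View pics/wl.png

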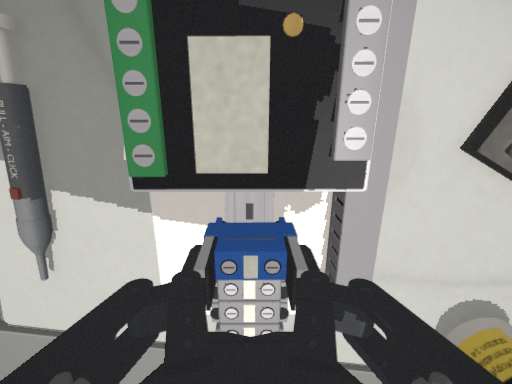

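wl shows the blue block above the rail in the gap, with grey block tops behind it at (250,290) and (250,313), and the rail at (249,205). The rail centre reads 550.35 and the blue block's lower end about 550.7. I'll shift by about −0.35 mm and press down.

```bash
python3 - <<'E'
from h import *
Q=q(YAW); U0=549.15
robot.servo_line(wp(U0,-22,56),Q,velocity=40); robot.dwell(.1); p,f0,o=st(); print(p.round(2),f0.round(1))
z=56.
while z>40.5:
    z-=.5; robot.servo_line(wp(U0,-22,z),Q,velocity=25); p,f,o=st(); F=f-f0; print(z,p.round(2),F.round(1))
    if F[2]>40 or (p[2]<43.2 and F[2]>22) or np.hypot(*F[:2])>12: break
robot.dwell(.2); p,f,o=st(); print(p.round(2),(f-f0).round(1),o['grip_width'],o['clock'])
E
```

```text
[549.09 -21.99  55.92] [-0.6 -0.1 -0.2]
55.5 [549.15 -22.01  55.48] [ 0.1 -0.1 -0.5]
55.0 [549.11 -22.    54.96] [ 0.  -0.2 -0.6]
54.5 [549.18 -22.02  54.5 ] [-0.  -0.7 -0.1]
54.0 [549.11 -21.97  53.96] [ 0.4 -0.2 -1.2]
53.5 [549.1  -22.02  53.48] [ 0.3 -0.6 -0. ]
53.0 [549.11 -21.99  52.97] [ 1.1 -0.  -0.4]
52.5 [549.13 -21.98  52.47] [ 0.9  0.1 -1.4]
52.0 [549.13 -22.    51.98] [ 0.2  0.2 -0.3]
51.5 [549.12 -21.99  51.46] [ 0.2 -0.4 -1. ]
51.0 [549.15 -21.99  50.99] [ 0.7  0.5 -0.9]
50.5 [549.14 -21.97  50.47] [ 1.6 -0.7 -0.7]
50.0 [549.14 -22.01  49.99] [ 1.2  0.5 -0.7]
49.5 [549.14 -22.    49.48] [ 0.3  0.7 -1.1]
49.0 [549.2  -22.    49.07] [ 0.5 -0.5  2. ]
48.5 [549.33 -22.02  48.65] [ 0.8 -0.2  2.1]
48.0 [549.31 -22.01  48.11] [ 0.1 -0.2  3.9]
47.5 [549.29 -22.01  47.59] [-0.1 -0.1  5.7]
47.0 [548.88 -22.    46.67] [ 0.6 -0.9 -0. ]
46.5 [548.9  -22.    46.21] [1.  0.9 0.5]
46.0 [549.   -22.    45.86] [ 0.6  0.1 -1.6]
45.5 [549.06 -22.    45.45] [ 0.7  1.  -0.9]
45.0 [548.88 -21.97  44.72] [ 1.7 -0.8 -3.7]
44.5 [549.04 -22.    44.35] [-0.1  0.5 -4.1]
44.0 [549.1  -21.97  43.95] [ 0.5  0.1 -2.2]
43.5 [549.14 -22.03  43.53] [ 0.8  0.1 -2.1]
43.0 [549.24 -21.99  43.1 ] [ 0.3 -0.7 -2.1]
42.5 [549.34 -22.03  42.67] [0.6 0.2 0.5]
42.0 [549.36 -22.03  42.66] [-1.9 -0.2  7.3]
41.5 [549.37 -22.01  42.62] [-2.7  1.1 12.7]
41.0 [549.38 -22.02  42.59] [-4.2 -0.9 18.7]
40.5 [549.43 -22.01  42.58] [-6.7  0.5 24.3]
[549.41 -22.01  42.57] [-6.  -0.5 24.4] 37.82682352131473 47.775
```

It bottomed hard at TCP z=42.6, the predicted fully-down height, with two clicks on the way. Now I release, lift and check.

```bash
python3 - <<'E'
from h import *
Q=q(YAW); robot.servo_line(wp(549.3,-22,42.6),Q,velocity=20); robot.gripper_to(54); robot.servo_line(wp(549.3,-22,160),Q,velocity=120); robot.dwell(.2)
d=grab('wrist'); np.savez('we.npz',**d); cv2.imwrite('pics/we.png',d['pixels']); p,f,o=st(); print(p.round(1),f.round(1),o['grip_width'],o['clock'])
U=rot(cloud(d),YAW); hsv=cv2.cvtColor(d['pixels'],cv2.COLOR_BGR2HSV)
m=(cv2.inRange(hsv,(100,110,40),(130,255,255))>0); m[:150]=0; P=U[m]; P=P[np.isfinite(P[:,2])]; t=P[P[:,2]>45]
print('blue top',cv2.minAreaRect(t[:,:2].astype(np.float32)),np.percentile(t[:,2],[5,50,95]))
A=np.c_[t[:,:2]-t[:,:2].mean(0),np.ones(len(t))]; print('tilt',np.linalg.lstsq(A,t[:,2],rcond=None)[0])
r=np.zeros(m.shape,bool); r[150:300,195:310]=1; k=U[r&~m&(abs(U[...,2]-53)<3)]; print('grey',np.percentile(k,[1,50,99],axis=0).round(1).tolist())
r=np.zeros(m.shape,bool); r[:200,160:330]=1; S=U[r&(U[...,2]>92)]; print('supply',np.percentile(S,[.5,99.5],axis=0).round(1).tolist())
E
```

```text
[549.  -22.  159.4] [-0.5 -0.1 -0.4] 53.9654721587798 49.7083
blue top ((550.5845947265625, -22.12369728088379), (39.852725982666016, 17.717195510864258), 0.12870177626609802) [46.51582077 52.30708758 53.41424538]
tilt [-2.02112687e-03 -1.25477170e-01  5.17675726e+01]
grey [[531.1, -93.4, 50.7], [550.6, -62.0, 52.7], [570.0, -17.4, 54.5]]
supply [[506.1, 27.4, 96.0], [594.7, 102.2, 103.6]]
```

View pics/we.png

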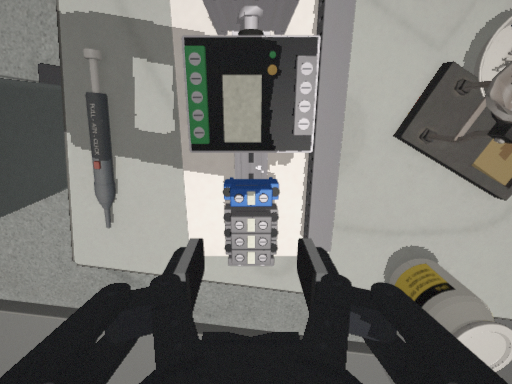

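The final view shows the blue block seated square at (251,192), level with the grey blocks at rows 215 to 265, and the supply against the buffer at (250,33). Handing in.

```bash
python3 -c "
from h import *
robot.finish_job(); print(robot.observe()['clock'])"
```

```text
the job is handed in; nothing more can be done
the job is handed in; nothing more can be done
```

I slid the power supply about 68 mm along its rail against the rubber buffer, then snapped the blue block onto the rail in the gap. I handed the job in at about 50 s of the 64 s allowed; no verdict is reported.

- **Supply:** the wrist measured about 9 N for 0.6 s. The force zero may be off by about 1 N and rail friction takes 1 to 2 N, so I estimate 6.5 to 9.5 N on the stop itself. After I backed off, the supply stayed in place: its near face is at 27.4 mm along the rail in the working frame, against 27.6 mm just after the push.
- **Blue block:** two force drops, consistent with the noses clicking in, came on the way down. It then bottomed at the predicted height (tool at 42.6 mm) under 24 N. In the last picture its top is at about 52–53 mm, level with the grey blocks at 52.7 mm. It sits 0.1 to 0.2 mm from the rail's centre line and 0.1° off square.
- **Grey blocks:** the outer edge of the row reads −93.4 mm, against −93.8 mm before, which is within measuring noise. Only that edge was compared.
- **Checks that disagreed:**
  - The wrist camera read about 0.8–1.2 mm higher across the rail than the robot's own position. I placed the block by comparing it with the rail in the same picture.
  - My last tilt fit gave a meaningless 0.125 slope along y, because it took in points from the block's front face. That it stands upright rests on the matching heights and the picture.

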